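Unlatch and open the welding-fixture guard gate

TASK

Open the small guard gate in front of the welding fixture so that the welder can get at the part: gently lift the gravity latch bar by its thumb disc until it is clear of its catch, without straining the bar against the catch, then swing the gate wide open towards the robot, to about a right angle, without flinging it. Let go so that the latch bar hangs level again and the gate stays open, and leave the loose things on the bench and behind the gate where they are.

Things in the scene. Friction and masses are not known exactly. Their poses are not given: they have to be found in the camera images.
- guard: Fixed steel guard: base plate 250 x 350 x 8, side wings 130 tall, round hinge post 178 tall, square catch post, fixed positioner post 200 tall behind the gate. Origin on the bench under the gate's vertical hinge axis. The shut gate runs along the guard's -y and opens towards its -x. Bolted down; its place and yaw differ each time. Sizes here in mm.
- gate (a joint): Gate angle in rad: 0 shut, growing as it opens towards the guard's -x (clockwise seen from above), end stop 1.9. Flat-bar frame 204 wide, 12 thick, top edge 150 above the bench. A stiff hinge (0.1 to 0.2 N m) holds it where it is left. Latched, it has about 4 mm of play at the bar tip.
- latch_bar: Steel bar 8 thick, 16 tall on the gate's front face. Origin: its pivot, on the gate 85 from the hinge axis, 12 in front of the gate's mid-plane, 140 above the bench. With the gate shut and bar level its axes are the guard's. Turns only about its x: level at rest (on its own stop), tip (towards -y) lifts up to 0.5 rad. About 0.25 kg; falls level when let go; more than 10 N against the catch strains it.
- thumb_disc (a point): Centre of the thumb disc by which the bar is lifted: flat steel disc, diameter 30, 10 thick along the bar's x, on edge above the bar on a neck 14 wide; at (0, -80, 42) mm in the bar's frame, so 182 above the bench at rest. Pinch it from above across its faces (along the gate's normal). The bar and the gate's top edge lie 32 to 34 below the disc's centre. It moves on an arc about the pivot.
- bar_tip (a point): Tip of the latch bar at mid-height, at (0, -150, 0) mm in the bar's frame. The catch is clamped at a different, unmeasured height each time: the tip must rise somewhere between 8 and 37 mm to clear the lip, and only 3 to 6 mm above that it meets the pad. So feel for the pad, and swing the gate with the bar held lightly there. Out of the catch once 25 mm forward; it may then be lowered.
- catch_post (a point): Top centre of the fixed square catch post, 22 wide, 230 above the bench, 264 from the hinge axis. It carries the catch, round the last 11 mm of the bar: an upright lip in front that stops the bar from moving forward, and above the lip a hood with a stiff sprung rubber pad (5 N per mm) beneath. The slot between lip top and pad is 22.5 high. The catch's height on the post is not measured.
- tube_stub: Loose short steel tube standing on the guard's base plate behind the gate, outer diameter 48, 60 tall (mm); origin at the centre of its underside. A bystander.
- tube_long: Loose dark steel tube standing on the bench, outer diameter 40, 110 tall (mm); origin at the centre of its underside. A bystander.
- chip_hammer: Loose hammer with a wooden handle lying on the bench (mm); origin at the centre of its underside. A bystander.
- wire_brush: Loose brush with a wooden handle lying on the bench (mm); origin at the centre of its underside. A bystander.
- spanner: Loose steel spanner lying on the bench (mm); origin at the centre of its underside. A bystander.
- vee_block: Loose dark steel block with a slot along its top, 60 x 50 x 45, on the guard's base plate behind the gate (mm); origin at the centre of its underside. A bystander.
- spray_can: Loose white can standing on the bench, diameter 60, 170 tall (mm); origin at the centre of its underside. A bystander.

How it is judged:
By the outcome, as a careful person would: the job done as asked, in the order asked, and still so for the second after the job is handed in, with the robot touching nothing.
It also fails if it takes over 61 s, if anything falls off the work surface, if the arm or the gripper's body presses on something with over 40 N, if the wrist force passes 120 N, or if a joint passes its speed limit or range.

ROBOT

A 6-joint arm with a two-finger parallel gripper is mounted at the origin on the work surface. World frame = base frame: x ahead of the robot, y to its left, z up, the work surface at z = 0. Lengths are in m, angles in degrees, forces in N, time in s.
With the tool pointing down it reaches from about 0.25 to 0.725 m from the base axis. Payload 9.7 kg.
Tool frame: the origin (TCP) lies at the very end of the fingers, on their centre line; the grasp point (between the pads) lies 19 mm behind it (bot.grip_depth is the distance from the TCP to the grasp point, in m); z points along the fingers, y is the direction in which the jaws open and shut (so a half turn about z gives the same grasp; the last joint's range is limited). The gripper opens to 85 mm and grips with 20 to 120 N. Pads are 22 mm wide; open, the fingers measure 114 mm over their backs; the gripper's body (76 mm by 85 mm) begins 54 mm behind the grasp point. The pads swing forward as they close: fully open they stand 13 mm farther back than shut.
Start: joints at [68.125, 4.979, 10.078, 95.1, 0, 90], TCP at [0.205, 0.51, 0.231] pointing down, gripper open.
Joint ranges: [-179.16, 179.16], [-48.56, 103.87], [-65.8, 70.77], [-126.05, 130.52], [-82.76, 87.17], [-180, 180]. Speed limits (degrees/s): [127.2, 127.2, 147.25, 180, 180, 180].

INTERFACE

Orientations are given as [roll, pitch, yaw] about the fixed x, y, z axes, in that order (R = Rz(yaw) Ry(pitch) Rx(roll)).
In Python, from workcell import telemetry, optics, order, bot gives the robot as it stands. The module is installed in compiled form; this text tells all that it offers.
- The arm moves only by the shell command python3 -m inch 'ROWS' [FORCE]. ROWS is JSON, a list of rows, each a list of 7 numbers: the shift along the tool's x, y, z in m, then the turn, a rotation vector about the tool's x, y, z in rad, then the closure, from 0 (fully open) to 1 (shut). In form: [[tx, ty, tz, rx, ry, rz, grip], ...]. A call has 1 to 12 rows; each row is the pose to reach, as a shift and turn from the pose commanded when the call began, along the tool's axes at that moment; what a row does not reach only later rows make up. A row lasts 1/12 s, in which the tool goes at most 41.7 mm and 7.16 degrees, less where a joint would pass 70% of its speed; a pose out of reach is approached as far as the arm can. A call with a gripper value outside its range is refused whole. The fingers move at their own pace and stop on an object; FORCE is the grip in N (left out, the last holds). Time passes only in rows, so rows that repeat a pose let the fingers close. It gives the time, the measured TCP pose, the force and the opening at its end, in the units of the state.
- telemetry.get_obs(): the state, without advancing time (a new reading comes with each control period).
- optics.camera(name): name is "side" or "top" or "wrist"; returns (picture, depth): 400x640x3 uint8, red, green, blue; 400x640 float32, m along the optical axis (not along the pixel's ray), 0 where there is no reading.
- optics.camera_info(name): a dict with "camera_matrix" (3x3 intrinsics, pixels), "k1" (the pictures are not rectified: a ray, as slopes to the right and down, at radius r is drawn at 1 + k1 r^2 times it, then the intrinsics apply), "xyz" and "attitude" of the camera in the world; the wrist camera has in their place "mount" (4x4, takes a point from camera to tool coordinates, whose origin is the TCP and whose axes are the flange's). Camera axes: x right, y down, z forward; pixel columns grow to the right and rows downward; lengths in m; the calibration is good to about 2 mm. A picture is of the moment at which its call begins: read the wrist's pose just before it. camera_info takes no time and is no camera call.
- order.job_done(): hands the job in, once; it reports no verdict.
The state is a dict: "time": time; "q": joint angles; "qd": joint speeds; "joint_efforts": joint torques, N m; "ee_pos": TCP position; "tcp_rot": TCP orientation; "wrist_force": force on the tool from outside, world axes, zero at the start; "torque": the same for the moment, N m; "opening": finger opening in m.
Only numpy, scipy, OpenCV 4.12 (cv2) and the standard library are available. Lean on these libraries where they do the work, as an engineer would, in place of code of your own. Each camera call takes 0.05 s, during which the arm holds its last target. There are 200 camera calls.

## Working session

There is one attempt and no reset: what is moved stays moved. The work goes in short steps, Python scripts to look and compute and a shell command to move; the robot and the scene stay as the last step left them, time stands still between calls to the robot, and variables do not carry over. Pictures are saved under pics/ and viewed, about 8 in all and at most 12, crops included, and the job is handed in when it is done.

```bash
mkdir -p pics; cat > h.py <<'E'
import numpy as np, cv2
from scipy.spatial.transform import Rotation as R
from workcell import telemetry, optics, order, bot
def rot(a): return R.from_euler('xyz',np.array(a,float),degrees=True).as_matrix()
def cam(name):
    o=telemetry.get_obs(); p,d=optics.camera(name); i=optics.camera_info(name)
    if 'mount' in i:
        T=np.eye(4);T[:3,:3]=rot(o['tcp_rot']);T[:3,3]=o['ee_pos'];T=T@np.array(i['mount'])
    else:
        T=np.eye(4);T[:3,3]=i['xyz'];T[:3,:3]=rot(i['attitude'])
    return p,d,np.array(i['camera_matrix']),i['k1'],T
def slopes(uv,K,k1):
    uv=np.atleast_2d(np.array(uv,float)); return cv2.undistortPoints(uv[:,None],K,np.array([k1,0,0,0,0.]))[:,0]
def cloud(d,K,k1,T):
    v,u=np.mgrid[:400,:640]; s=slopes(np.c_[u.ravel(),v.ravel()],K,k1)
    z=d.ravel()[:,None]; P=np.c_[s*z,z]@T[:3,:3].T+T[:3,3]
    P[d.ravel()==0]=np.nan
    return P.reshape(400,640,3)
def save(n,p): cv2.imwrite('pics/'+n,cv2.cvtColor(p,cv2.COLOR_RGB2BGR))
E
python3 - <<'E'
from h import *
print(telemetry.get_obs()); print(bot.grip_depth)
for n in('side','top'):
    p,d,K,k1,T=cam(n); print(n,K.tolist(),k1,T.round(3).tolist())
    save(n+'0.png',p); np.save(n+'0.npy',cloud(d,K,k1,T))
    
i=optics.camera_info('wrist');print(i)
E
```

```text
{'time': 0.0, 'q': array([6.81235770e+01, 5.01112520e+00, 1.00345698e+01, 9.50996809e+01,
       1.92260880e-04, 8.99999780e+01]), 'qd': array([-0.07544994, -0.02425678,  0.07345913, -0.01355384,  0.0089136 ,
        0.11117531]), 'joint_efforts': array([ 1.15267179e-03, -5.20381558e+01,  4.64810050e+01,  1.62853027e-02,
        5.64079642e-05,  4.60621141e-07]), 'ee_pos': array([0.20484683, 0.5101816 , 0.23058387]), 'tcp_rot': array([-1.79923764e+02, -1.92289950e-04,  1.58123599e+02]), 'wrist_force': array([ 0.08780001, -0.07073809,  0.68359571]), 'torque': array([-0.04208952, -0.02197052,  0.00504025]), 'opening': 0.08514771123756218}
0.0187
side [[480.37254718234675, 0.0, 322.62145386778485], [0.0, 480.37254718234675, 202.46019413286197], [0.0, 0.0, 1.0]] -0.10895088494695575 [[0.708, -0.412, 0.574, -0.417], [-0.706, -0.42, 0.57, -0.96], [0.006, -0.809, -0.588, 1.152], [0.0, 0.0, 0.0, 1.0]]
top [[508.79676761476173, 0.0, 322.24399252765164], [0.0, 508.79676761476173, 203.62888144408325], [0.0, 0.0, 1.0]] -0.059887674832947504 [[-0.018, -0.989, 0.148, 0.326], [-1.0, 0.018, -0.001, 0.0], [-0.002, -0.148, -0.989, 1.563], [0.0, 0.0, 0.0, 1.0]]
{'camera_matrix': array([[348.15401824,   0.        , 324.472043  ],
       [  0.        , 348.15401824, 198.7777505 ],
       [  0.        ,   0.        ,   1.        ]]), 'k1': 0.006616414565869694, 'mount': array([[ 1.78105967e-04, -9.59391695e-01, -2.82077196e-01,
         7.15025073e-02],
       [ 9.99999968e-01,  2.22061592e-04, -1.23860014e-04,
        -1.77704872e-03],
       [ 1.81468780e-04, -2.82077165e-01,  9.59391703e-01,
        -1.42369670e-01],
       [ 0.00000000e+00,  0.00000000e+00,  0.00000000e+00,
         1.00000000e+00]])}
```

View pics/side0.png

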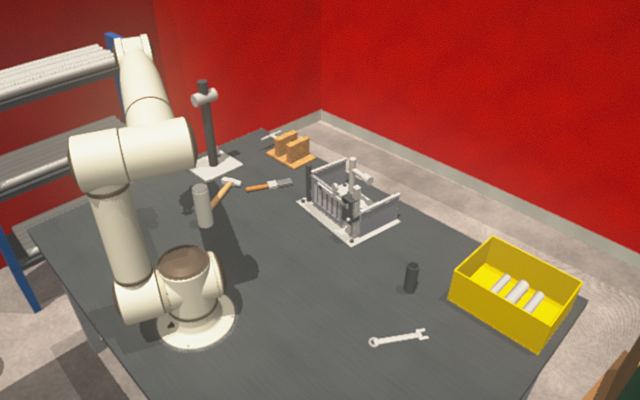

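View pics/top0.png

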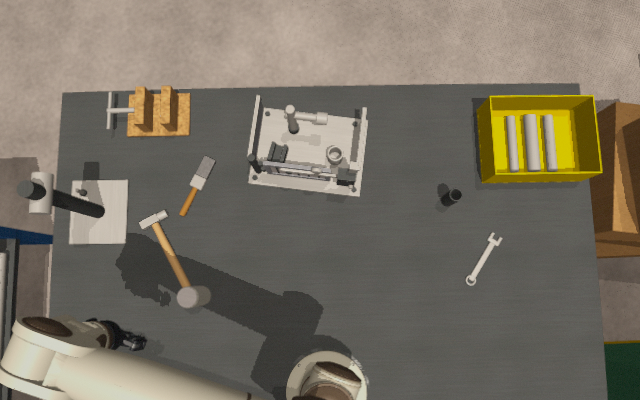

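The side view shows the guard at about (350,200). In the top view it's at (308,150), with the dark hinge post at (254,162) on the left and the catch post at (345,178) on the right, so its yaw is close to 0.

```bash
python3 - <<'E'
from h import *
P=np.load('top0.npy'); 
Q=P[95:200,240:375].reshape(-1,3); 
def cl(z0,z1,Q=Q):
    m=(Q[:,2]>z0)&(Q[:,2]<z1); return Q[m]
for z0,z1 in((.215,.24),(.190,.212),(.168,.19),(.14,.16),(.004,.014)):
    q=cl(z0,z1); print(z0,len(q)); 
    if len(q):
        im=np.zeros((400,640),np.uint8); m=(P[...,2]>z0)&(P[...,2]<z1); im[95:200,240:375]=m[95:200,240:375]
        n,l,s,c=cv2.connectedComponentsWithStats(im)
        for k in range(1,n):
            if s[k,4]>5: print('  ',s[k],np.nanmedian(P[l==k],0).round(4),P[l==k].min(0).round(3),P[l==k].max(0).round(3))
q=cl(.003,.014)[:,:2].astype(np.float32); r=cv2.minAreaRect(q); print(r,cv2.boxPoints(r))
p=cv2.imread('pics/top0.png')[90:205,235:380]; cv2.imwrite('pics/topc.png',cv2.resize(p,None,fx=5,fy=5,interpolation=2))
E
```

```text
0.215 77
   [349 161  10  10  77] [ 0.6274 -0.0855  0.2291] [ 0.616 -0.099  0.216] [ 0.642 -0.075  0.235]
0.19 128
   [286 105   9   9  66] [0.8003 0.0842 0.1982] [0.789 0.073 0.193] [0.813 0.096 0.204]
   [312 168  10   5  36] [0.626  0.0142 0.1955] [0.62  0.001 0.19 ] [0.632 0.025 0.202]
   [349 170   8   3  15] [ 0.6185 -0.0865  0.2016] [ 0.617 -0.095  0.191] [ 0.62  -0.075  0.212]
0.168 325
   [286 111   9   6  24] [0.7907 0.0837 0.1805] [0.788 0.074 0.168] [0.798 0.097 0.19 ]
   [317 113   9   7  29] [7.858e-01 6.000e-04 1.704e-01] [ 0.779 -0.014  0.168] [0.796 0.009 0.175]
   [247 154   8   8  50] [0.6684 0.1957 0.1773] [0.658 0.187 0.169] [0.68  0.207 0.184]
   [337 168  20  14 202] [ 0.6114 -0.0659  0.185 ] [ 0.594 -0.096  0.169] [ 0.632 -0.043  0.19 ]
   [311 171  10   3  15] [0.6223 0.0118 0.1815] [0.62  0.003 0.169] [0.624 0.028 0.189]
0.14 686
   [286 112  42  13 155] [0.7902 0.0437 0.155 ] [ 0.769 -0.019  0.142] [0.808 0.099 0.16 ]
   [250 160   7   5  14] [0.6606 0.1919 0.1508] [0.658 0.185 0.14 ] [0.668 0.202 0.16 ]
   [259 161  79  17 482] [0.6414 0.0688 0.1486] [ 0.6
[... 883 characters left out ...]
0.786 0.242 0.014]
   [369 139   3   5   7] [ 0.7573 -0.1556  0.0047] [ 0.751 -0.159  0.004] [ 0.764 -0.152  0.008]
   [330 151  11   8  56] [ 0.7133 -0.0441  0.009 ] [ 0.702 -0.06   0.004] [ 0.725 -0.028  0.014]
   [368 151   4   5   7] [ 0.7185 -0.1512  0.0059] [ 0.712 -0.157  0.004] [ 0.725 -0.148  0.009]
   [242 160   4   4   6] [0.6967 0.2421 0.0056] [0.694 0.239 0.004] [0.703 0.248 0.007]
   [268 195   5   3   6] [0.5869 0.1589 0.0051] [0.584 0.154 0.005] [0.59  0.167 0.006]
((0.7446054816246033, 0.04410286247730255), (0.43012845516204834, 0.3392554223537445), 89.00637817382812) [[ 0.5712738  -0.1679875 ]
 [ 0.91047823 -0.17387056]
 [ 0.91793716  0.25619322]
 [ 0.5787327   0.2620763 ]]
```

View pics/topc.png

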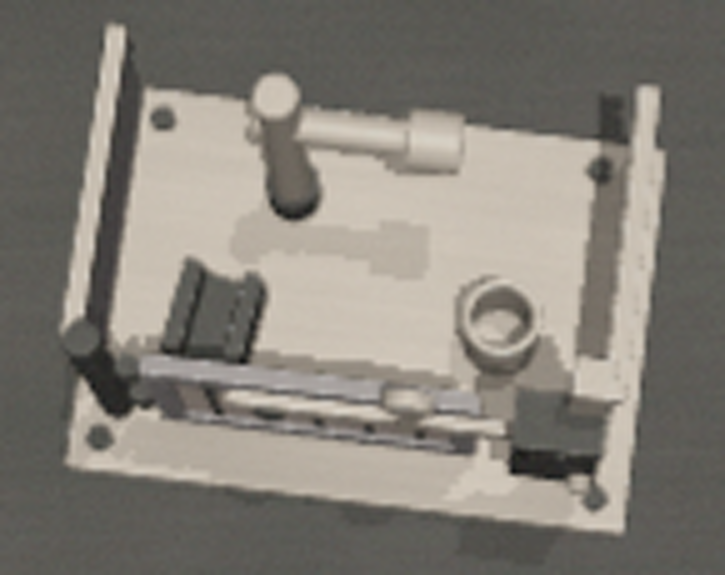

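```bash
python3 -m inch '[[0,0,-0.035,0,0,0,0],[0,0,-0.07,0,0,0.05,0],[-0.05,-0.026,-0.07,0,0,0.15,0],[-0.1,-0.052,-0.07,0,0,0.25,0],[-0.15,-0.078,-0.07,0,0,0.36,0],[-0.2,-0.104,-0.07,0,0,0.48,0],[-0.24,-0.126,-0.07,0,0,0.58,0],[-0.275,-0.145,-0.07,0,0,0.68,0],[-0.31,-0.163,-0.07,0,0,0.78,0],[-0.345,-0.182,-0.07,0,0,0.88,0],[-0.38,-0.2,-0.07,0,0,0.98,0],[-0.4,-0.211,-0.07,0,0,1.04,0]]'
cat >> h.py <<'E'
def delta(pos,Rt):
    "shift/turn in tool axes from the current pose to a world pose"
    o=telemetry.get_obs(); R0=rot(o['tcp_rot'])
    return np.r_[R0.T@(np.array(pos)-o['ee_pos']),R.from_matrix(R0.T@Rt).as_rotvec()].round(4)
def down(yaw): return rot([180,0,yaw])
E
python3 -c "
from h import *
print(delta([.626,.014,.29],down(82.4)))"
```

```text
time: 1.1
ee_pos: [0.4755, 0.1909, 0.3012]
tcp_rot: [-180.0, -0.0, 98.2]
wrist_force: [0.3, 0.6, 1.2]
opening: 0.0851
[-1.966e-01  1.237e-01  1.110e-02 -1.000e-04 -0.000e+00  2.761e-01]
```

```bash
python3 -m inch '[[-0.035,0.022,0.002,0,0,0.05,0],[-0.07,0.044,0.004,0,0,0.1,0],[-0.1,0.063,0.006,0,0,0.15,0],[-0.13,0.082,0.008,0,0,0.2,0],[-0.16,0.1,0.01,0,0,0.25,0],[-0.18,0.113,0.01,0,0,0.276,0],[-0.19,0.12,0.01,0,0,0.276,0],[-0.194,0.122,0.01,0,0,0.276,0],[-0.194,0.122,0.01,0,0,0.276,0],[-0.194,0.122,0.01,0,0,0.276,0]]'
python3 - <<'E'
from h import *
print(telemetry.get_obs()['ee_pos'])
p,d,K,k1,T=cam('wrist'); save('w1.png',p); np.save('w1.npy',cloud(d,K,k1,T)); np.save('w1T.npy',T)
print(telemetry.get_obs()['wrist_force'],telemetry.get_obs()['qd'])
E
```

```text
time: 1.93
ee_pos: [0.6237, 0.0195, 0.2911]
tcp_rot: [-180.0, -0.0, 82.7]
wrist_force: [-0.0, -0.5, -0.6]
opening: 0.0851
[0.62370928 0.01945468 0.29114021]
[1.1426959  1.10486846 0.91211715] [ 0.42914597 -0.63742847 -0.09350806 -0.04971289 -0.06766531 -0.0432944 ]
```

View pics/w1.png

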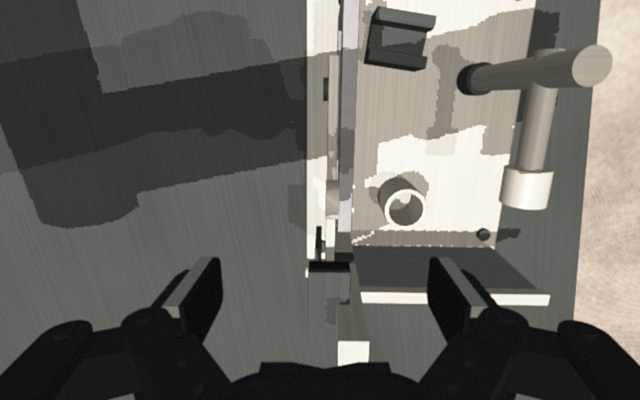

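The wrist view shows the disc edge-on at about (332,197), the bar along column ~333, the gate top edge at column ~345, the catch at (330,262) and the post top at (352,352).

```bash
python3 - <<'E'
from h import *
P=np.load('w1.npy')
for v in range(0,262,12):
    print(v,[ '%d:%.0f,%.0f,%.0f'%(u,*(P[v,u]*1000)) for u in range(322,358,3)])
m=(P[...,2]>.172)&(P[...,2]<.21); m[:,:300]=0;m[:,365:]=0;m[:150]=0;m[250:]=0
q=P[m]; print(len(q),np.median(q,0),q.min(0),q.max(0)); print(cv2.minAreaRect(q[:,:2].astype(np.float32)))
g=(abs(P[...,2]-.150)<.006); g[:,:320]=0;g[:,365:]=0;g[225:]=0
# gate top: +x part
q=P[g]; 
print(cv2.fitLine(q[:,:2].astype(np.float32),cv2.DIST_HUBER,0,.001,.001).ravel(),len(q))
p=cv2.imread('pics/w1.png')[150:300,290:400]; cv2.imwrite('pics/w1c.png',cv2.resize(p,None,fx=4,fy=4,interpolation=2))
E
```

```text
0 ['322:642,189,7', '325:645,188,9', '328:649,188,7', '331:652,188,7', '334:655,187,9', '337:658,187,8', '340:657,172,69', '343:654,154,147', '346:656,153,151', '349:658,153,150', '352:660,153,150', '355:663,152,150']
12 ['322:641,177,7', '325:644,177,8', '328:647,176,9', '331:650,176,8', '334:654,176,8', '337:657,175,9', '340:655,158,92', '343:653,146,149', '346:655,146,150', '349:658,145,149', '352:660,145,149', '355:662,145,148']
24 ['322:639,166,7', '325:642,165,7', '328:646,165,8', '331:649,164,8', '334:652,164,8', '337:656,163,8', '340:655,152,71', '343:652,138,150', '346:655,138,148', '349:657,137,150', '352:659,137,149', '355:661,137,150']
36 ['322:638,153,8', '325:641,153,7', '328:644,152,9', '331:648,152,8', '334:651,152,7', '337:654,151,7', '340:656,146,38', '343:651,130,149', '346:654,130,150', '349:656,129,149', '352:658,129,151', '355:660,129,150']
48 ['322:636,141,7', '325:639,141,8', '328:643,140,8', '331:646,140,8', '334:649,139,8', '337:652,136,31', '340:654,135,37', '343:650,122,150', '346:653,121,151', '349:655,121,150', '352:657,121,150', '355:659,121,150']
60 ['
[... 3280 characters left out ...]
0,11', '325:610,-92,7', '328:620,-33,148', '331:623,-33,148', '334:625,-34,146', '337:626,-74,54', '340:630,-75,53', '343:633,-75,52', '346:637,-76,53', '349:640,-76,52', '352:645,-97,6', '355:649,-96,8']
252 ['322:604,-105,14', '325:613,-69,93', '328:618,-44,148', '331:621,-45,147', '334:624,-46,146', '337:625,-71,93', '340:628,-71,93', '343:632,-72,93', '346:635,-72,93', '349:638,-73,91', '352:641,-73,92', '355:647,-103,30']
545 [0.62878129 0.01821851 0.19441484] [0.62172163 0.00113818 0.17395047] [0.63511207 0.02976486 0.19798171]
((0.6285774111747742, 0.015517426654696465), (0.027536386623978615, 0.009899702854454517), 80.83187866210938)
[0.13742422 0.9905123  0.6461999  0.07074457] 4784
```

View pics/w1c.png

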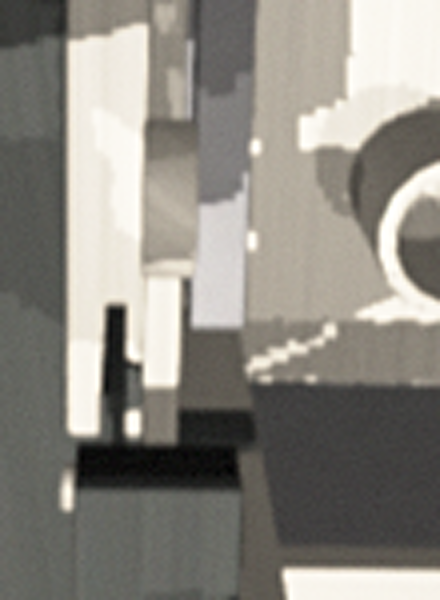

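Disc centre is about (0.6286, 0.0155, 0.182) and guard yaw about -7.9°. The top view agrees to within 3 mm.

```bash
python3 -c "
from h import *
print(delta([.6286,.0155,.165],down(82.1)))"
```

```text
[-0.0036  0.0056  0.1264 -0.0002 -0.0002  0.0117]
```

```bash
python3 -m inch '[[-0.0035,0.0055,0.02,0,0,0.0117,0],[-0.0035,0.0055,0.04,0,0,0.0117,0.3],[-0.0035,0.0055,0.055,0,0,0.0117,0.55],[-0.0035,0.0055,0.07,0,0,0.0117,0.6],[-0.0035,0.0055,0.075,0,0,0.0117,0.6],[-0.0035,0.0055,0.075,0,0,0.0117,0.6],[-0.0035,0.0055,0.075,0,0,0.0117,0.6]]' 20
python3 - <<'E'
from h import *
o=telemetry.get_obs();print(o['ee_pos'],o['opening'],o['wrist_force'])
p,d,K,k1,T=cam('wrist'); P=cloud(d,K,k1,T)
m=(P[...,2]>.175)&(P[...,2]<.21); m[:,:260]=0;m[:,400:]=0;m[:120]=0
q=P[m]; r=cv2.minAreaRect(q[:,:2].astype(np.float32)); print(len(q),q.min(0),q.max(0),r)
print(delta([*r[0],.165],down(82.1)))
p=cv2.cvtColor(p,cv2.COLOR_RGB2BGR)[140:400,200:460]; cv2.imwrite('pics/w2.png',cv2.resize(p,None,fx=2,fy=2,interpolation=2))
E
```

```text
time: 2.57
ee_pos: [0.6288, 0.0155, 0.2173]
tcp_rot: [180.0, -0.0, 82.1]
wrist_force: [-1.0, 0.5, 0.8]
opening: 0.0339
[0.62878845 0.01552786 0.2172853 ] 0.03388888360135295 [-1.03216475  0.54932286  0.78614984]
3847 [ 0.59938224 -0.0779757   0.17500077] [0.64238493 0.02960966 0.1979846 ] ((0.6176735162734985, -0.02532745897769928), (0.04204033687710762, 0.1084553599357605), 3.9560868740081787)
[-0.0419 -0.0058  0.0527  0.0016 -0.0003 -0.0002]
```

View pics/w2.png

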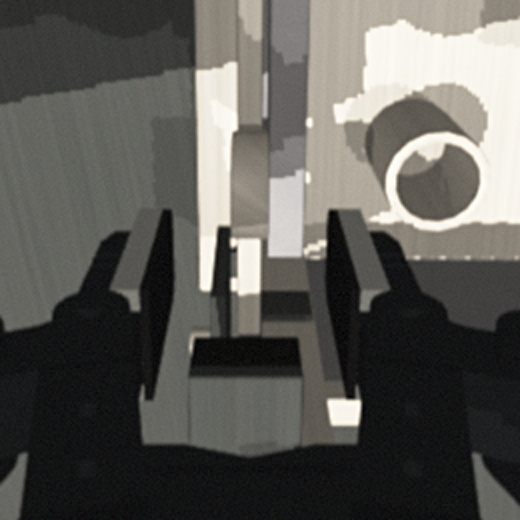

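The pads straddle the disc well: their midpoint is at crop column ~249 and the disc centre at ~250, so they're centred. Next I descend and close.

```bash
python3 -m inch '[[0,0,0.015,0,0,0,0.6],[0,0,0.03,0,0,0,0.6],[0,0,0.042,0,0,0,0.6],[0,0,0.05,0,0,0,0.6],[0,0,0.052,0,0,0,0.6],[0,0,0.052,0,0,0,0.6],[0,0,0.052,0,0,0,0.6],[0,0,0.052,0,0,0,0.6]]'
python3 -m inch '[[0,0,0,0,0,0,0.7],[0,0,0,0,0,0,0.75],[0,0,0,0,0,0,0.8],[0,0,0,0,0,0,0.84],[0,0,0,0,0,0,0.88],[0,0,0,0,0,0,0.92],[0,0,0,0,0,0,0.95],[0,0,0,0,0,0,0.95]]' 20
python3 - <<'E'
from h import *
for k in range(3):
    o=telemetry.get_obs();print(o['ee_pos'],o['tcp_rot'],o['opening'],o['wrist_force'],o['torque']); optics.camera('side')
E
```

```text
time: 3.28
ee_pos: [0.6295, 0.0149, 0.1655]
tcp_rot: [179.9, -0.0, 82.0]
wrist_force: [0.3, 0.3, -0.8]
opening: 0.0343
time: 3.95
ee_pos: [0.6287, 0.0149, 0.1644]
tcp_rot: [-180.0, -0.0, 82.1]
wrist_force: [-5.5, 0.8, 2.7]
opening: 0.0096
[0.62867607 0.01491342 0.16442626] [-1.79963886e+02 -2.63747146e-04  8.20511405e+01] 0.009603536848690654 [-5.53804585  0.76306676  2.69624769] [ 0.13424501  1.01404437 -0.07715466]
[0.62864015 0.01490531 0.16439908] [-1.79959490e+02  8.23903377e-04  8.20521914e+01] 0.009676564375273219 [-4.87535749  0.25393933  3.62630315] [ 0.07513458  0.95359123 -0.07503472]
[0.62867911 0.01489464 0.16439354] [-1.79963496e+02  2.74851305e-03  8.20526334e+01] 0.009756910681368844 [-5.95690957  0.45616438  3.27732203] [ 0.09872081  0.98306213 -0.06378591]
```

```bash
for i in 1 2; do python3 -m inch '[[0,-0.0003,0,0,0,0,0.95],[0,-0.0006,0,0,0,0,0.95],[0,-0.0006,0,0,0,0,0.95]]'; done
```

```text
time: 4.35
ee_pos: [0.6286, 0.0149, 0.1644]
tcp_rot: [180.0, -0.0, 82.0]
wrist_force: [-2.5, 0.3, 2.7]
opening: 0.0096
time: 4.6
ee_pos: [0.6284, 0.015, 0.1644]
tcp_rot: [179.9, -0.0, 82.0]
wrist_force: [2.6, -0.7, 1.8]
opening: 0.0098
```

```bash
for i in 1 2; do python3 -m inch '[[0,-0.0002,0,0,0,0,0.95],[0,-0.0004,0,0,0,0,0.95],[0,-0.0004,0,0,0,0,0.95],[0,-0.0004,0,0,0,0,0.95]]'; done
```

```text
time: 4.93
ee_pos: [0.6277, 0.0151, 0.1644]
tcp_rot: [180.0, -0.0, 82.0]
wrist_force: [2.6, -0.7, 2.4]
opening: 0.0103
time: 5.27
ee_pos: [0.6272, 0.0152, 0.1644]
tcp_rot: [180.0, -0.0, 82.0]
wrist_force: [3.2, 1.4, 3.0]
opening: 0.0096
```

```bash
python3 -m inch '[[0.00025,0.0002,-0.0008,0,-0.01,0,0.95],[0.0005,0.0003,-0.0016,0,-0.02,0,0.95],[0.0008,0.0003,-0.0024,0,-0.03,0,0.95],[0.001,0.0003,-0.0032,0,-0.04,0,0.95],[0.0013,0.0003,-0.004,0,-0.05,0,0.95],[0.0016,0.0003,-0.0048,0,-0.06,0,0.95],[0.0016,0.0003,-0.0048,0,-0.06,0,0.95],[0.0016,0.0003,-0.0048,0,-0.06,0,0.95]]'
python3 -c "
from h import *
for k in range(3):
    o=telemetry.get_obs();print(o['ee_pos'],o['tcp_rot'],o['opening'],o['wrist_force'],o['torque']); optics.camera('side')
"
```

```text
time: 5.93
ee_pos: [0.6276, 0.0167, 0.1691]
tcp_rot: [-180.0, 3.5, 82.1]
wrist_force: [0.3, -1.4, -0.1]
opening: 0.0098
[0.62756147 0.01669706 0.16909381] [-179.99359148    3.46290085   82.06305838] 0.009814579764522043 [ 0.28411754 -1.39135199 -0.05567308] [-0.17710992 -0.24722084 -0.32615499]
[0.62752648 0.01665508 0.16900273] [-179.98540622    3.44638402   82.05653984] 0.009818705639814906 [ 2.2814098  -1.22508215  0.10327544] [-0.01593978 -0.2381174  -0.30925502]
[0.62752298 0.01664244 0.16900322] [-179.98612937    3.43750872   82.04967304] 0.009774082691716496 [ 1.33513892 -0.69450251 -0.07621706] [-0.05835424 -0.26518307 -0.30529708]
```

```bash
cat > chk.py <<'E'
from h import *
import sys
F=[];M=[]
for k in range(3):
    o=telemetry.get_obs();F.append(o['wrist_force']);M.append(o['torque']); 
    if k<2: optics.camera('side')
f=np.mean(F,0); print('F',f.round(2),'M',np.mean(M,0).round(3),'z',o['ee_pos'].round(4),'rot',o['tcp_rot'].round(2))
sys.exit(0 if f[2]>-3 else 1)
E
python3 -m inch '[[0.0001,0,-0.0005,0,-0.006,0,0.95],[0.0003,0,-0.00096,0,-0.012,0,0.95],[0.0003,0,-0.00096,0,-0.012,0,0.95]]' >/dev/null && python3 chk.py && python3 -m inch '[[0.0001,0,-0.0005,0,-0.006,0,0.95],[0.0003,0,-0.00096,0,-0.012,0,0.95],[0.0003,0,-0.00096,0,-0.012,0,0.95]]' >/dev/null && python3 chk.py && python3 -m inch '[[0.0001,0,-0.0005,0,-0.006,0,0.95],[0.0003,0,-0.00096,0,-0.012,0,0.95],[0.0003,0,-0.00096,0,-0.012,0,0.95]]' >/dev/null && python3 chk.py && python3 -m inch '[[0.0001,0,-0.0005,0,-0.006,0,0.95],[0.0003,0,-0.00096,0,-0.012,0,0.95],[0.0003,0,-0.00096,0,-0.012,0,0.95]]' >/dev/null && python3 chk.py
```

```text
F [ 1.42 -1.11  0.09] M [-0.137 -0.252 -0.358] z [0.6276 0.017  0.1701] rot [180.     4.14  82.06]
F [ 0.92 -1.59  0.14] M [-0.174 -0.25  -0.322] z [0.6277 0.0174 0.171 ] rot [-180.      4.83   82.06]
F [ 1.29 -1.75 -0.1 ] M [-0.196 -0.295 -0.333] z [0.6278 0.0178 0.172 ] rot [180.     5.51  82.06]
F [ 1.33 -2.12  0.17] M [-0.213 -0.3   -0.33 ] z [0.6278 0.0182 0.1728] rot [180.     6.2   82.06]
```

```bash
python3 -m inch '[[0.0001,0,-0.0005,0,-0.006,0,0.95],[0.0002,0,-0.00096,0,-0.012,0,0.95],[0.0002,0,-0.00096,0,-0.012,0,0.95]]' >/dev/null && python3 chk.py && python3 -m inch '[[0.0001,0,-0.0005,0,-0.006,0,0.95],[0.0002,0,-0.00096,0,-0.012,0,0.95],[0.0002,0,-0.00096,0,-0.012,0,0.95]]' >/dev/null && python3 chk.py && python3 -m inch '[[0.0001,0,-0.0005,0,-0.006,0,0.95],[0.0002,0,-0.00096,0,-0.012,0,0.95],[0.0002,0,-0.00096,0,-0.012,0,0.95]]' >/dev/null && python3 chk.py && python3 -m inch '[[0.0001,0,-0.0005,0,-0.006,0,0.95],[0.0003,0,-0.00096,0,-0.012,0,0.95],[0.0003,0,-0.00096,0,-0.012,0,0.95]]' >/dev/null && python3 chk.py && python3 -m inch '[[0.0001,0,-0.0005,0,-0.006,0,0.95],[0.0003,0,-0.00096,0,-0.012,0,0.95],[0.0003,0,-0.00096,0,-0.012,0,0.95]]' >/dev/null && python3 chk.py
```

```text
F [ 2.06 -4.57 -2.8 ] M [-0.402 -0.542 -0.215] z [0.6278 0.0182 0.1733] rot [-179.97    6.92   82.05]
F [ 3.64 -6.61 -6.8 ] M [-0.673 -0.724 -0.16 ] z [0.6277 0.0182 0.1738] rot [-179.93    7.65   82.04]
```

```bash
python3 -m inch '[[-0.0003,0,0.0005,0,0.006,0,0.95],[-0.0004,0,0.001,0,0.013,0,0.95],[-0.0004,0,0.001,0,0.013,0,0.95]]' ; python3 chk.py; python3 -c "
from h import *
p,d,K,k1,T=cam('wrist')
p=cv2.cvtColor(p,cv2.COLOR_RGB2BGR)[100:400,170:490]; cv2.imwrite('pics/w3.png',cv2.resize(p,None,fx=2,fy=2,interpolation=2))"
```

```text
time: 8.43
ee_pos: [0.6277, 0.0182, 0.1732]
tcp_rot: [-180.0, 6.8, 82.1]
wrist_force: [2.9, -1.7, -6.3]
opening: 0.0096
F [ 3.56 -2.97 -6.8 ] M [-0.381 -0.578 -0.206] z [0.6277 0.0182 0.1733] rot [-179.96    6.85   82.06]
```

View pics/w3.png

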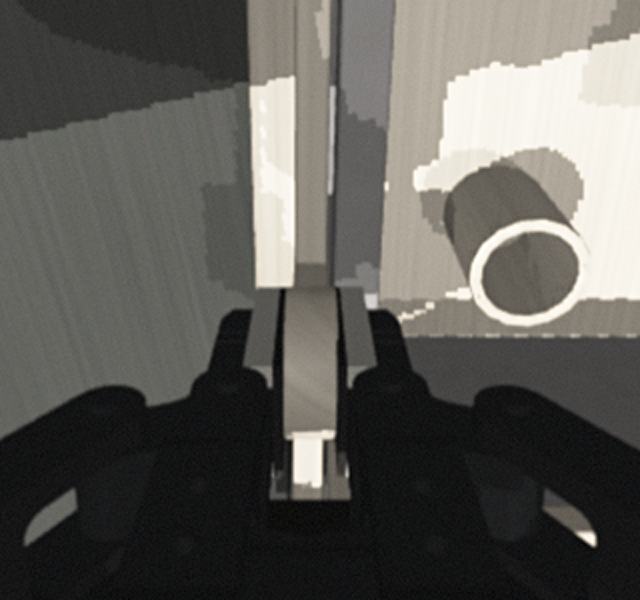

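```bash
python3 -m inch '[[0,0,0.0002,0,0.002,0,0.95],[0,0,0.0004,0,0.004,0,0.95],[0,0,0.0004,0,0.004,0,0.95]]' ; python3 chk.py; cat > sw.py <<'E'
# swing plan: rows (tool axes, from current pose) for gate rotation about hinge, a0 -> steps in deg, bar lowered dth rad about pivot
from h import *
import sys
n=int(sys.argv[1]); step=float(sys.argv[2]); low=float(sys.argv[3]) if len(sys.argv)>3 else 0
o=telemetry.get_obs(); R0=rot(o['tcp_rot']); p0=o['ee_pos']; H=np.array([.6632,.1773])
yaw=np.degrees(np.arctan2(R0[1,1],R0[0,1]))+7.9   # tool y = gate normal; gate angle = -(this)
print('gate angle now',-yaw, 'radius',np.hypot(*(p0[:2]-H)))
for k in range(1,n+1):
    a=R.from_euler('z',-step*k,degrees=True).as_matrix()
    # lowering about pivot first (tool frame, pivot at (.08,0,.0244)), then swing
    th=low*k/n; Rl=R.from_rotvec([0,th,0]).as_matrix(); pv=np.array([.08,0,.0244])
    pl=p0+R0@(pv-Rl@pv); Rn=a@R0@Rl
    pw=np.r_[H,0]+a@(pl-np.r_[H,0])
    print(json.dumps([*np.r_[R0.T@(pw-p0),R.from_matrix(R0.T@Rn).as_rotvec()].round(4).tolist(),.95]) if 0 else [*np.r_[R0.T@(pw-p0),R.from_matrix(R0.T@Rn).as_rotvec()].round(4).tolist(),.95])
E
python3 sw.py 12 1
```

```text
time: 8.83
ee_pos: [0.6277, 0.0182, 0.1732]
tcp_rot: [-180.0, 6.6, 82.1]
wrist_force: [1.8, -3.2, -7.3]
opening: 0.0095
F [ 2.58 -2.71 -7.19] M [-0.514 -0.424 -0.19 ] z [0.6277 0.0182 0.1732] rot [-179.99    6.59   82.06]
gate angle now 0.04550482732544836 radius 0.16297354596881702
[0.0003, -0.0028, -0.0, 0.002, 0.0, 0.0173, 0.95]
[0.0006, -0.0057, -0.0001, 0.004, 0.0, 0.0347, 0.95]
[0.0009, -0.0085, -0.0001, 0.006, 0.0, 0.052, 0.95]
[0.0013, -0.0113, -0.0001, 0.008, 0.0, 0.0694, 0.95]
[0.0018, -0.0141, -0.0002, 0.01, 0.0, 0.0867, 0.95]
[0.0022, -0.0169, -0.0003, 0.012, 0.0, 0.104, 0.95]
[0.0028, -0.0197, -0.0003, 0.014, 0.0, 0.1214, 0.95]
[0.0034, -0.0225, -0.0004, 0.016, 0.0, 0.1387, 0.95]
[0.004, -0.0253, -0.0005, 0.018, 0.0, 0.156, 0.95]
[0.0047, -0.028, -0.0005, 0.02, 0.0, 0.1734, 0.95]
[0.0055, -0.0308, -0.0006, 0.022, 0.0, 0.1907, 0.95]
[0.0062, -0.0335, -0.0007, 0.024, 0.0001, 0.2081, 0.95]
```

The disc is squarely gripped (crop (312,360)). I work out the pad load at about 2.7 N, which is light. I'll start the swing with a small probe.

```bash
python3 -m inch '[[0.0001,-0.0007,0,0.0005,0,0.0043,0.95],[0.0002,-0.0014,0,0.001,0,0.0087,0.95],[0.0003,-0.0021,0,0.0015,0,0.013,0.95],[0.0003,-0.0028,0,0.002,0,0.0173,0.95],[0.0003,-0.0028,0,0.002,0,0.0173,0.95]]' ; python3 chk.py
```

```text
time: 9.35
ee_pos: [0.625, 0.0189, 0.1732]
tcp_rot: [-180.0, 6.6, 81.0]
wrist_force: [3.8, -3.5, -7.8]
opening: 0.01
F [ 2.81 -3.58 -7.98] M [-0.572 -0.451 -0.206] z [0.625  0.0189 0.1732] rot [-179.99    6.6    81.06]
```

```bash
python3 -m inch '[[0.0002,-0.0014,0,0.001,0,0.0087,0.95],[0.0003,-0.0028,0,0.002,0,0.0173,0.95],[0.0005,-0.0043,0,0.003,0,0.026,0.95],[0.0006,-0.0057,-0.0001,0.004,0,0.0347,0.95],[0.0006,-0.0057,-0.0001,0.004,0,0.0347,0.95]]' ; python3 chk.py; python3 sw.py 12 1.5 0.11
```

```text
time: 9.87
ee_pos: [0.6193, 0.0204, 0.1732]
tcp_rot: [-180.0, 6.6, 79.0]
wrist_force: [2.1, -2.8, -8.0]
opening: 0.0095
F [ 1.85 -2.76 -8.22] M [-0.588 -0.232 -0.218] z [0.6193 0.0204 0.1732] rot [-179.96    6.6    79.07]
gate angle now 3.0294360508180276 radius 0.16291145497116905
[0.0002, -0.0043, 0.0007, 0.0029, 0.0092, 0.026, 0.95]
[0.0005, -0.0085, 0.0014, 0.0055, 0.0184, 0.0521, 0.95]
[0.0009, -0.0128, 0.002, 0.0079, 0.0275, 0.0781, 0.95]
[0.0014, -0.017, 0.0027, 0.0101, 0.0367, 0.1042, 0.95]
[0.0021, -0.0213, 0.0033, 0.0121, 0.0458, 0.1304, 0.95]
[0.0029, -0.0255, 0.004, 0.0137, 0.055, 0.1565, 0.95]
[0.0038, -0.0297, 0.0046, 0.0152, 0.0641, 0.1827, 0.95]
[0.0048, -0.0339, 0.0052, 0.0164, 0.0732, 0.2088, 0.95]
[0.0059, -0.0381, 0.0058, 0.0174, 0.0823, 0.235, 0.95]
[0.0071, -0.0423, 0.0064, 0.0181, 0.0913, 0.2613, 0.95]
[0.0085, -0.0464, 0.007, 0.0186, 0.1003, 0.2875, 0.95]
[0.01, -0.0505, 0.0076, 0.0189, 0.1093, 0.3137, 0.95]
```

```bash
python3 -m inch '[[0.0002,-0.0014,0,0.001,0,0.0087,0.95],[0.0005,-0.0043,0,0.003,0,0.026,0.95],[0.0009,-0.0085,-0.0001,0.006,0,0.052,0.95],[0.0014,-0.0127,-0.0001,0.009,0,0.078,0.95],[0.002,-0.0162,-0.0002,0.0115,0,0.0996,0.95],[0.0026,-0.019,-0.0003,0.0135,0,0.117,0.95],[0.003,-0.0211,-0.0004,0.015,0,0.13,0.95],[0.0034,-0.0225,-0.0004,0.016,0,0.1387,0.95],[0.0034,-0.0225,-0.0004,0.016,0,0.1387,0.95]]' ; python3 chk.py; python3 sw.py 12 2 0.07
```

```text
time: 10.72
ee_pos: [0.5979, 0.0283, 0.1735]
tcp_rot: [-180.0, 6.6, 71.0]
wrist_force: [1.1, 0.7, -5.0]
opening: 0.0095
F [ 1.1   0.59 -5.11] M [ 0.042 -0.17  -0.234] z [0.5981 0.0282 0.1734] rot [-179.99    6.57   71.08]
gate angle now 11.019386301466271 radius 0.16272619964017537
[0.0004, -0.0057, 0.0004, 0.0039, 0.0058, 0.0347, 0.95]
[0.001, -0.0113, 0.0008, 0.0076, 0.0117, 0.0694, 0.95]
[0.0018, -0.0169, 0.0011, 0.0111, 0.0175, 0.1041, 0.95]
[0.0029, -0.0225, 0.0015, 0.0144, 0.0233, 0.1389, 0.95]
[0.0041, -0.0281, 0.0018, 0.0175, 0.0291, 0.1737, 0.95]
[0.0055, -0.0337, 0.0021, 0.0203, 0.0349, 0.2085, 0.95]
[0.0071, -0.0392, 0.0024, 0.023, 0.0407, 0.2433, 0.95]
[0.0089, -0.0446, 0.0026, 0.0255, 0.0464, 0.2781, 0.95]
[0.0109, -0.05, 0.0029, 0.0278, 0.0521, 0.313, 0.95]
[0.013, -0.0553, 0.0031, 0.0298, 0.0578, 0.3478, 0.95]
[0.0154, -0.0605, 0.0033, 0.0317, 0.0634, 0.3827, 0.95]
[0.018, -0.0657, 0.0034, 0.0334, 0.069, 0.4176, 0.95]
```

```bash
python3 -m inch '[[0.0002,-0.0028,0.0002,0.002,0.003,0.0174,0.95],[0.001,-0.0085,0.0006,0.0058,0.0088,0.052,0.95],[0.0015,-0.0141,0.001,0.0094,0.0146,0.0868,0.95],[0.0025,-0.0197,0.0013,0.0128,0.0204,0.1215,0.95],[0.0035,-0.0253,0.0017,0.016,0.0262,0.1563,0.95],[0.0048,-0.0309,0.002,0.019,0.032,0.191,0.95],[0.0063,-0.0365,0.0023,0.0217,0.0378,0.226,0.95],[0.008,-0.0419,0.0025,0.0243,0.0436,0.2607,0.95],[0.0099,-0.0473,0.0028,0.0267,0.0493,0.2956,0.95],[0.012,-0.0527,0.003,0.0289,0.055,0.3304,0.95],[0.0142,-0.0579,0.0032,0.0308,0.0606,0.3652,0.95],[0.018,-0.0657,0.0034,0.0334,0.069,0.4176,0.95]]' ; python3 chk.py; python3 sw.py 12 2.5 0.03
```

```text
time: 11.82
ee_pos: [0.5417, 0.0659, 0.1678]
tcp_rot: [180.0, 2.5, 46.9]
wrist_force: [3.9, 1.4, -7.5]
opening: 0.0096
F [ 4.06  1.8  -7.3 ] M [ 0.219 -0.591 -0.227] z [0.5412 0.0666 0.1679] rot [-179.98    2.52   47.  ]
gate angle now 35.09611390804285 radius 0.16474747209564428
[0.0007, -0.0072, 0.0002, 0.0019, 0.0025, 0.0436, 0.95]
[0.0017, -0.0143, 0.0003, 0.0036, 0.005, 0.0872, 0.95]
[0.003, -0.0213, 0.0005, 0.0053, 0.0075, 0.1308, 0.95]
[0.0046, -0.0283, 0.0006, 0.0068, 0.01, 0.1744, 0.95]
[0.0066, -0.0353, 0.0007, 0.0082, 0.0125, 0.218, 0.95]
[0.0088, -0.0421, 0.0008, 0.0095, 0.015, 0.2616, 0.95]
[0.0113, -0.0489, 0.0009, 0.0107, 0.0175, 0.3052, 0.95]
[0.0141, -0.0555, 0.001, 0.0118, 0.0199, 0.3489, 0.95]
[0.0173, -0.062, 0.001, 0.0128, 0.0223, 0.3925, 0.95]
[0.0206, -0.0684, 0.0011, 0.0137, 0.0248, 0.4361, 0.95]
[0.0243, -0.0746, 0.0011, 0.0145, 0.0271, 0.4798, 0.95]
[0.0282, -0.0806, 0.0012, 0.0152, 0.0295, 0.5234, 0.95]
```

```bash
python3 -m inch '[[0.0005,-0.0036,0.0003,0.001,0.0012,0.0218,0.95],[0.0015,-0.0107,0.0005,0.0028,0.0038,0.0654,0.95],[0.0028,-0.0178,0.0007,0.0045,0.0063,0.109,0.95],[0.0043,-0.0248,0.0008,0.006,0.0088,0.1526,0.95],[0.0061,-0.0318,0.0009,0.0075,0.0112,0.1962,0.95],[0.0082,-0.0387,0.001,0.0089,0.0137,0.24,0.95],[0.0106,-0.0455,0.0011,0.0101,0.0162,0.2834,0.95],[0.0133,-0.0522,0.0012,0.0113,0.0187,0.327,0.95],[0.0163,-0.0588,0.0013,0.0123,0.0211,0.3707,0.95],[0.0196,-0.0652,0.0013,0.0133,0.0236,0.4143,0.95],[0.0231,-0.0715,0.0014,0.0141,0.026,0.458,0.95],[0.0288,-0.0806,0.0015,0.0152,0.0295,0.5234,0.95]]' ; python3 chk.py; python3 sw.py 12 2.25 0.01
```

```text
time: 12.92
ee_pos: [0.5016, 0.1411, 0.1654]
tcp_rot: [179.9, 0.9, 17.0]
wrist_force: [-1.9, -1.2, -3.2]
opening: 0.0097
F [-3.13 -0.78 -1.84] M [-0.26   0.728 -0.221] z [0.5014 0.1422 0.1654] rot [179.97   0.9   17.11]
gate angle now 64.9921154724612 radius 0.16556318809578557
[0.0007, -0.0065, 0.0001, 0.0006, 0.0008, 0.0393, 0.95]
[0.0016, -0.0129, 0.0001, 0.0012, 0.0016, 0.0785, 0.95]
[0.0027, -0.0193, 0.0001, 0.0017, 0.0024, 0.1178, 0.95]
[0.0041, -0.0256, 0.0002, 0.0022, 0.0033, 0.1571, 0.95]
[0.0058, -0.0319, 0.0002, 0.0027, 0.0041, 0.1963, 0.95]
[0.0077, -0.0382, 0.0003, 0.0031, 0.0049, 0.2356, 0.95]
[0.0099, -0.0443, 0.0003, 0.0035, 0.0057, 0.2749, 0.95]
[0.0122, -0.0503, 0.0003, 0.0039, 0.0065, 0.3141, 0.95]
[0.0149, -0.0563, 0.0003, 0.0042, 0.0073, 0.3534, 0.95]
[0.0177, -0.0621, 0.0004, 0.0045, 0.008, 0.3927, 0.95]
[0.0208, -0.0679, 0.0004, 0.0048, 0.0088, 0.4319, 0.95]
[0.0241, -0.0735, 0.0004, 0.005, 0.0096, 0.4712, 0.95]
```

```bash
python3 -m inch '[[0.0003,-0.0033,0.0001,0.0003,0.0004,0.0197,0.95],[0.001,-0.0097,0.0001,0.0009,0.0012,0.059,0.95],[0.002,-0.0161,0.0001,0.0015,0.002,0.098,0.95],[0.0032,-0.0225,0.0002,0.002,0.0028,0.1375,0.95],[0.0047,-0.0288,0.0002,0.0025,0.0037,0.1767,0.95],[0.0065,-0.0351,0.0003,0.0029,0.0045,0.216,0.95],[0.0085,-0.0413,0.0003,0.0033,0.0053,0.2553,0.95],[0.0107,-0.0473,0.0003,0.0037,0.0061,0.2945,0.95],[0.0133,-0.0533,0.0003,0.0041,0.007,0.3338,0.95],[0.016,-0.0592,0.0004,0.0044,0.0077,0.373,0.95],[0.019,-0.065,0.0004,0.0047,0.0085,0.4123,0.95],[0.0222,-0.0707,0.0004,0.0049,0.0093,0.4516,0.95]]'; python3 -m inch '[[0.0007,-0.0032,0.0001,0,0.002,0.0196,0.95],[0.0007,-0.0032,0.0002,0,0.004,0.0196,0.95],[0.0007,-0.0032,0.0002,0,0.004,0.0196,0.95],[0.0007,-0.0032,0.0002,0,0.004,0.0196,0.95]]' ; python3 chk.py; python3 sw.py 1 1
```

```text
time: 14.02
ee_pos: [0.5057, -0.0033, 0.1654]
tcp_rot: [-176.7, 0.4, -1.9]
wrist_force: [-0.1, -0.3, -0.3]
opening: 0.0043
time: 14.35
ee_pos: [0.506, -0.0052, 0.1648]
tcp_rot: [-176.4, 0.3, -2.5]
wrist_force: [-0.3, 0.9, -0.7]
opening: 0.0041
F [-0.12 -0.24 -0.22] M [-0.043  0.002 -0.017] z [ 0.5059 -0.0049  0.1647] rot [-176.44    0.31   -2.47]
gate angle now 84.5908263456206 radius 0.24073430940956347
[-0.0033, -0.0026, 0.0002, 0.0001, 0.0011, 0.0174, 0.95]
```

```bash
python3 - <<'E'
from h import *
o=telemetry.get_obs(); print({k:np.round(v,3) for k,v in o.items()})
p,d,K,k1,T=cam('side'); save('s2.png',cv2.resize(p[120:320,200:500],None,fx=2.6,fy=2.6))
E
```

```text
{'time': np.float64(14.45), 'q': array([ -2.564,  -1.622,  -4.116,  87.823,   3.561, 179.907]), 'qd': array([ 0.085,  0.094, -0.108, -0.053, -0.039,  0.153]), 'joint_efforts': array([-3.0500e-01, -4.5321e+01,  4.7065e+01,  5.9000e-02,  1.9500e-01,
       -1.7000e-02]), 'ee_pos': array([ 0.506, -0.005,  0.165]), 'tcp_rot': array([-176.439,    0.311,   -2.471]), 'wrist_force': array([-0.629, -0.999,  0.852]), 'torque': array([-0.04 ,  0.039, -0.027]), 'opening': np.float64(0.004)}
```

View pics/s2.png

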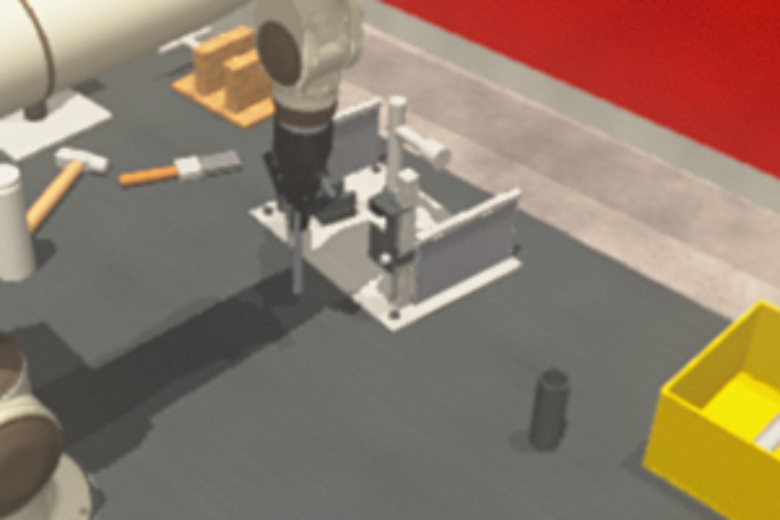

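The last joint ran into its +180° limit, so the tool left the path and slid off the disc. The picture shows the gate still partly open, with the gripper beside its free edge. I'll go up, turn the gripper half round and regrasp.

```bash
python3 -m inch '[[0,0,-0.02,0,0,0,0.95],[0,0,-0.05,0,0,0,0.95],[0,0,-0.08,0,0,0,0.95],[0,0,-0.11,0,0,0,0.95],[0,0,-0.14,0,0,-0.1,0.8],[0,0,-0.15,0,0,-0.22,0.6],[0,0,-0.15,0,0,-0.34,0.6],[0,0,-0.15,0,0,-0.46,0.6],[0,0,-0.15,0,0,-0.58,0.6],[0,0,-0.15,0,0,-0.7,0.6],[0,0,-0.15,0,0,-0.82,0.6],[0,0,-0.15,0,0,-0.94,0.6]]'
python3 - <<'E'
from h import *
o=telemetry.get_obs(); print(o['q'].round(1))
p,d,K,k1,T=cam('top'); P=cloud(d,K,k1,T)
w,dw,Kw,kw,Tw=cam('wrist'); Pw=cloud(dw,Kw,kw,Tw)
for n,Q in(('top',P),('wrist',Pw)):
    Q=Q.reshape(-1,3); box=(Q[:,0]>.44)&(Q[:,0]<.66)&(Q[:,1]>-.0)&(Q[:,1]<.24)
    g=Q[box&(abs(Q[:,2]-.149)<.005)]; print(n,len(g)); 
    if len(g)>20: print(cv2.fitLine(g[:,:2].astype(np.float32),cv2.DIST_HUBER,0,.001,.001).ravel())
    s=Q[box&(Q[:,2]>.176)&(Q[:,2]<.21)&(Q[:,0]<.63)]; print(len(s), np.median(s,0) if len(s) else 0)
    if len(s)>5: print(cv2.minAreaRect(s[:,:2].astype(np.float32)))
print(delta([.49,.13,.30],down(150)),delta([.49,.13,.30],down(197)))
E
```

```text
time: 15.5
ee_pos: [0.5062, -0.0144, 0.3142]
tcp_rot: [-177.6, -2.7, 51.6]
wrist_force: [0.4, 0.2, 0.6]
opening: 0.0343
[ -3.6   2.1  16.4 104.7   3.6 124.7]
top 322
[0.65162164 0.7585442  0.60709363 0.11529472]
47 [0.54496925 0.05641719 0.19190457]
((0.5464286804199219, 0.056934505701065063), (0.029192226007580757, 0.010116005316376686), 50.31139373779297)
wrist 3215
[0.696369   0.717684   0.56910086 0.07045753]
585 [0.54781832 0.05715068 0.194327  ]
((0.547756016254425, 0.05778317153453827), (0.029052551835775375, 0.01001711841672659), 49.75883483886719)
[ 0.102  -0.1019  0.0233  0.0098 -0.0702 -1.7192] [ 0.102  -0.1019  0.0233  0.0433 -0.0708 -2.5391]
```

The regrasp pose is clear. The disc is now at (0.548, 0.058), with the gate dragged back to about 32°. I continue the half turn over the disc.

```bash
python3 -c "
from h import *
print(delta([.5477,.0577,.26],down(140)))"
python3 -m inch '[[0.01,-0.002,0,0,0,-0.1,0.6],[0.02,-0.004,0,0,0,-0.22,0.6],[0.03,-0.006,0,0,0,-0.34,0.6],[0.04,-0.008,0,0,0,-0.46,0.6],[0.05,-0.01,0,0,0,-0.58,0.6],[0.06,-0.01,0,0,0,-0.7,0.6],[0.06,-0.01,0,0,0,-0.82,0.6],[0.06,-0.01,0,0,0,-0.94,0.6],[0.06,-0.01,0,0,0,-1.06,0.6],[0.06,-0.01,0,0,0,-1.18,0.6],[0.06,-0.01,0,0,0,-1.3,0.6],[0.06,-0.01,0,0,0,-1.42,0.6]]'
python3 -c "
from h import *
print(delta([.5477,.0577,.26],down(229.9)))"
```

```text
[ 0.0796 -0.0102  0.0585  0.0036 -0.069  -1.5448]
time: 16.6
ee_pos: [0.5359, 0.0384, 0.3174]
tcp_rot: [177.7, -2.7, 132.8]
wrist_force: [0.2, -1.0, 0.5]
opening: 0.0342
[ 0.0034  0.0194  0.0585  0.0705 -0.0018 -1.6953]
```

```bash
python3 -m inch '[[0.0003,0.002,0.005,0.006,0,-0.12,0.6],[0.0006,0.004,0.01,0.012,0,-0.24,0.6],[0.001,0.006,0.015,0.018,0,-0.36,0.6],[0.0015,0.008,0.02,0.024,0,-0.48,0.6],[0.002,0.01,0.025,0.03,0,-0.6,0.6],[0.002,0.012,0.03,0.036,0,-0.72,0.6],[0.003,0.014,0.035,0.042,0,-0.84,0.6],[0.003,0.016,0.04,0.048,0,-0.96,0.6],[0.003,0.018,0.045,0.054,0,-1.08,0.6],[0.0034,0.019,0.05,0.06,0,-1.2,0.6],[0.0034,0.019,0.055,0.066,0,-1.32,0.6],[0.0034,0.019,0.058,0.07,0,-1.44,0.6]]'
python3 -c "
from h import *
print(delta([.5477,.0577,.26],down(229.9)))"
```

```text
time: 17.6
ee_pos: [0.5474, 0.0575, 0.2598]
tcp_rot: [179.7, -0.5, -144.7]
wrist_force: [0.3, 1.0, 0.4]
opening: 0.0337
[-4.000e-04 -0.000e+00 -2.000e-04  5.700e-03 -8.800e-03 -2.549e-01]
```

```bash
python3 -m inch '[[-0.0002,0,0.01,0.003,-0.005,-0.11,0.6],[-0.0003,0,0.02,0.0055,-0.009,-0.22,0.6],[-0.0003,0,0.03,0.0055,-0.009,-0.25,0.6],[-0.0003,0,0.035,0.0055,-0.009,-0.25,0.6],[-0.0003,0,0.035,0.0055,-0.009,-0.25,0.6],[-0.0003,0,0.035,0.0055,-0.009,-0.25,0.6]]'
python3 - <<'E'
from h import *
w,dw,Kw,kw,Tw=cam('wrist'); Q=cloud(dw,Kw,kw,Tw).reshape(-1,3); 
b=(abs(Q[:,0]-.5477)<.022)&(abs(Q[:,1]-.0577)<.022)&(Q[:,2]>.176)&(Q[:,2]<.205); s=Q[b]
r=cv2.minAreaRect(s[:,:2].astype(np.float32)); print(len(s),s[:,2].max(),r)
print(delta([*r[0],.165],down(180+r[2])))
p=cv2.cvtColor(w,cv2.COLOR_RGB2BGR)[100:400,170:490]; cv2.imwrite('pics/w4.png',cv2.resize(p,None,fx=2,fy=2,interpolation=2))
E
```

```text
time: 18.1
ee_pos: [0.5472, 0.0573, 0.2256]
tcp_rot: [180.0, 0.0, -130.7]
wrist_force: [0.6, 0.3, -0.2]
opening: 0.034
967 0.19817667248102713 ((0.5464739203453064, 0.05646354705095291), (0.02700137160718441, 0.009948930703103542), 49.59447479248047)
[ 0.0013  0.0002  0.061  -0.0004  0.0011 -0.0039]
```

View pics/w4.png

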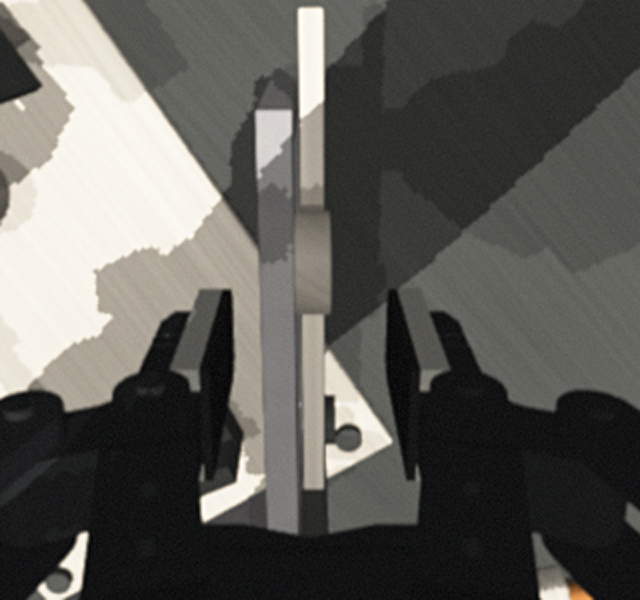

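The pads straddle the disc again: midpoint at column ~311, disc at ~313, with the bar lying level. I descend and grip.

```bash
python3 -m inch '[[0.001,0.0002,0.015,0,0,0,0.6],[0.001,0.0002,0.03,0,0,0,0.6],[0.001,0.0002,0.045,0,0,0,0.6],[0.001,0.0002,0.055,0,0,0,0.6],[0.001,0.0002,0.059,0,0,0,0.6],[0.001,0.0002,0.059,0,0,0,0.7],[0.001,0.0002,0.059,0,0,0,0.75],[0.001,0.0002,0.059,0,0,0,0.8],[0.001,0.0002,0.059,0,0,0,0.84],[0.001,0.0002,0.059,0,0,0,0.88],[0.001,0.0002,0.059,0,0,0,0.92],[0.001,0.0002,0.059,0,0,0,0.95]]' 20
python3 -m inch '[[0,0,0,0,0,0,0.95],[0,0,0,0,0,0,0.95],[0,0,0,0,0,0,0.95]]'
python3 chk.py; python3 sw.py 12 2.5;python3 -c "
from h import *
print(telemetry.get_obs()['q'].round(1))"
```

```text
time: 19.15
ee_pos: [0.5468, 0.0566, 0.1673]
tcp_rot: [-180.0, 0.1, -130.5]
wrist_force: [-0.5, -0.1, 5.4]
opening: 0.0095
time: 19.4
ee_pos: [0.5468, 0.0566, 0.1673]
tcp_rot: [-179.9, 0.1, -130.5]
wrist_force: [-1.1, 0.4, 5.4]
opening: 0.0096
F [-1.11  0.43  5.66] M [0.107 0.159 0.245] z [0.5468 0.0566 0.1672] rot [-1.7995e+02  1.0000e-01 -1.3048e+02]
gate angle now -147.41879644826784 radius 0.16767243251743022
[-0.0006, 0.0073, -0.0, 0.0001, 0.0, 0.0436, 0.95]
[-0.0015, 0.0145, -0.0, 0.0002, 0.0001, 0.0873, 0.95]
[-0.0028, 0.0218, -0.0, 0.0002, 0.0001, 0.1309, 0.95]
[-0.0043, 0.0289, -0.0, 0.0003, 0.0002, 0.1745, 0.95]
[-0.0062, 0.036, -0.0, 0.0004, 0.0002, 0.2182, 0.95]
[-0.0083, 0.043, -0.0, 0.0005, 0.0002, 0.2618, 0.95]
[-0.0108, 0.0499, -0.0, 0.0005, 0.0003, 0.3054, 0.95]
[-0.0136, 0.0566, -0.0, 0.0006, 0.0003, 0.3491, 0.95]
[-0.0166, 0.0633, -0.0, 0.0007, 0.0003, 0.3927, 0.95]
[-0.02, 0.0698, -0.0, 0.0008, 0.0004, 0.4363, 0.95]
[-0.0236, 0.0761, -0.0, 0.0009, 0.0004, 0.48, 0.95]
[-0.0275, 0.0823, -0.0, 0.0009, 0.0005, 0.5236, 0.95]
[  5.9   4.    1.9  87.8   0.  -43.6]
```

```bash
python3 -m inch '[[-0.0003,0.0036,-0.0003,0,0,0.0218,0.95],[-0.001,0.0109,-0.0005,0.0001,0,0.0654,0.95],[-0.0021,0.0181,-0.0005,0.0002,0,0.109,0.95],[-0.0035,0.0253,-0.0005,0.0002,0,0.1527,0.95],[-0.0052,0.0325,-0.0005,0.0003,0,0.1963,0.95],[-0.0072,0.0395,-0.0005,0.0004,0,0.24,0.95],[-0.0095,0.0465,-0.0005,0.0005,0,0.2836,0.95],[-0.0122,0.0532,-0.0005,0.0005,0,0.3272,0.95],[-0.0151,0.06,-0.0005,0.0006,0,0.371,0.95],[-0.0183,0.0665,-0.0005,0.0007,0,0.4145,0.95],[-0.0218,0.073,-0.0005,0.0008,0,0.458,0.95],[-0.0255,0.0792,-0.0005,0.0008,0,0.5018,0.95]]'
python3 chk.py; python3 sw.py 12 2.5
```

```text
time: 20.5
ee_pos: [0.5029, 0.1279, 0.1673]
tcp_rot: [-180.0, 0.1, -159.4]
wrist_force: [1.6, 1.1, 2.6]
opening: 0.0096
F [0.5  1.95 2.16] M [ 0.349 -0.105  0.179] z [0.5028 0.1283 0.1673] rot [ 1.7999e+02  1.0000e-01 -1.5924e+02]
gate angle now -118.66045561508184 radius 0.16769143536448022
[-0.0006, 0.0073, 0.0, 0.0001, -0.0, 0.0436, 0.95]
[-0.0016, 0.0145, 0.0, 0.0002, -0.0, 0.0873, 0.95]
[-0.0029, 0.0217, 0.0, 0.0002, -0.0, 0.1309, 0.95]
[-0.0045, 0.0289, 0.0, 0.0003, -0.0, 0.1745, 0.95]
[-0.0064, 0.036, 0.0, 0.0004, -0.0, 0.2182, 0.95]
[-0.0086, 0.0429, 0.0, 0.0005, -0.0, 0.2618, 0.95]
[-0.0111, 0.0498, 0.0, 0.0006, -0.0, 0.3054, 0.95]
[-0.0139, 0.0566, 0.0, 0.0006, -0.0, 0.3491, 0.95]
[-0.017, 0.0632, 0.0, 0.0007, -0.0, 0.3927, 0.95]
[-0.0204, 0.0697, 0.0, 0.0008, -0.0, 0.4363, 0.95]
[-0.024, 0.076, 0.0001, 0.0009, -0.0001, 0.48, 0.95]
[-0.028, 0.0822, 0.0001, 0.001, -0.0001, 0.5236, 0.95]
```

```bash
python3 -m inch '[[-0.0003,0.0036,0,0,0,0.0218,0.95],[-0.001,0.0109,0,0.0001,0,0.0654,0.95],[-0.0022,0.0181,0,0.0002,0,0.109,0.95],[-0.0037,0.0253,0,0.0002,0,0.1527,0.95],[-0.0054,0.0325,0,0.0003,0,0.1963,0.95],[-0.0075,0.0395,0,0.0004,0,0.24,0.95],[-0.0098,0.0464,0,0.0005,0,0.2836,0.95],[-0.0125,0.0532,0,0.0006,0,0.3272,0.95],[-0.0154,0.0599,0,0.0006,0,0.371,0.95],[-0.0187,0.0665,0,0.0007,0,0.4145,0.95],[-0.0222,0.0729,0,0.0008,0,0.458,0.95],[-0.024,0.076,0,0.0009,0,0.48,0.95]]'
python3 -m inch '[[-0.0013,0.0033,0,0,0,0.0218,0.95],[-0.0027,0.0065,0,0,0,0.0436,0.95],[-0.003,0.0073,0,0,0,0.049,0.95],[-0.003,0.0073,0,0,0,0.049,0.95],[-0.003,0.0073,0,0,0,0.049,0.95]]'
python3 chk.py; python3 sw.py 1 1
```

```text
time: 21.6
ee_pos: [0.4981, 0.2076, 0.1673]
tcp_rot: [-180.0, 0.0, 173.2]
wrist_force: [-4.1, 1.9, 5.0]
opening: 0.0094
time: 22.02
ee_pos: [0.4997, 0.2147, 0.1674]
tcp_rot: [180.0, -0.2, 170.6]
wrist_force: [-16.5, 7.6, 8.9]
opening: 0.0094
F [-16.75   6.97   8.92] M [1.227 3.077 0.343] z [0.4997 0.2147 0.1674] rot [179.96  -0.22 170.63]
gate angle now -88.52777540470693 radius 0.1677244422310687
[-0.0002, 0.0029, 0.0, -0.0001, -0.0, 0.0175, 0.95]
```

```bash
python3 -m inch '[[0.001,0,-0.0002,0,0,0,0.95],[0.0018,0,-0.0005,0,0,0,0.95],[0.0018,0,-0.0005,0,0,0,0.95],[0.0018,0,-0.0005,0,0,0,0.95]]'; python3 chk.py
```

```text
time: 22.45
ee_pos: [0.4995, 0.2145, 0.1674]
tcp_rot: [-180.0, -0.0, 170.6]
wrist_force: [-6.4, 4.3, 2.6]
opening: 0.0098
F [-6.31  4.62  2.38] M [0.806 1.115 0.371] z [0.4995 0.2145 0.1674] rot [-1.8000e+02 -5.0000e-02  1.7058e+02]
```

```bash
python3 -m inch '[[0.0007,-0.0003,0,0,0,0,0.95],[0.0007,-0.0003,0,0,0,0,0.95],[0.0007,-0.0003,0,0,0,0,0.93],[0.0007,-0.0003,0,0,0,0,0.9],[0.0007,-0.0003,0,0,0,0,0.87],[0.0007,-0.0003,0,0,0,0,0.83],[0.0007,-0.0003,0,0,0,0,0.78],[0.0007,-0.0003,0,0,0,0,0.7],[0.0007,-0.0003,0,0,0,0,0.6],[0.0007,-0.0003,0,0,0,0,0.6],[0.0007,-0.0003,0,0,0,0,0.6]]'
python3 chk.py
python3 -m inch '[[0,0,-0.01,0,0,0,0.6],[0,0,-0.03,0,0,0,0.6],[0,0,-0.06,0,0,0,0.6],[0,0,-0.09,0,0,0,0.6],[0,0,-0.12,0,0,0,0.6],[0,0,-0.14,0,0,0,0.6],[0,0,-0.15,0,0,0,0.6],[0,0,-0.15,0,0,0,0.6],[0,0,-0.15,0,0,0,0.6]]'
python3 - <<'E'
from h import *
w,dw,Kw,kw,Tw=cam('wrist'); Q=cloud(dw,Kw,kw,Tw).reshape(-1,3); 
b=(abs(Q[:,0]-.5)<.03)&(abs(Q[:,1]-.2145)<.03)&(Q[:,2]>.176)&(Q[:,2]<.205); s=Q[b]
r=cv2.minAreaRect(s[:,:2].astype(np.float32)); print(len(s),s[:,2].max(),r)
P=cloud(dw,Kw,kw,Tw); t=(P[...,2]>.135)&(P[...,2]<.16)&(P[...,0]<.66)&(abs(P[...,1]-.2)<.06)
for x in np.arange(.42,.62,.02):
    q=P[t&(abs(P[...,0]-x)<.004)]
    if len(q): 
        o=q[np.argsort(-q[:,1])]; print(round(x,2),o[:8].mean(0).round(4),o[-8:].mean(0).round(4))
p=cv2.cvtColor(w,cv2.COLOR_RGB2BGR); cv2.imwrite('pics/w5.png',p)
E
```

```text
time: 23.47
ee_pos: [0.4998, 0.2139, 0.1675]
tcp_rot: [-180.0, 0.1, 170.4]
wrist_force: [-0.3, 0.1, -0.4]
opening: 0.0343
F [ 0.29  0.13 -0.63] M [ 0.01   0.026 -0.006] z [0.4997 0.2139 0.1676] rot [-1.7996e+02  8.0000e-02  1.7044e+02]
time: 24.32
ee_pos: [0.4997, 0.2142, 0.318]
tcp_rot: [-180.0, 0.1, 170.4]
wrist_force: [0.3, 0.0, -0.2]
opening: 0.0341
449 0.19813067760031944 ((0.5011354088783264, 0.21171589195728302), (0.009848776273429394, 0.028852073475718498), 80.47775268554688)
0.44 [0.4387 0.2247 0.1475] [0.4413 0.2174 0.148 ]
0.46 [0.4587 0.2213 0.148 ] [0.4619 0.2006 0.1469]
0.48 [0.4784 0.219  0.1472] [0.4803 0.1974 0.1494]
0.5 [0.4982 0.2054 0.1501] [0.5015 0.1941 0.1492]
0.52 [0.5182 0.2029 0.1497] [0.5208 0.1914 0.1491]
0.54 [0.5388 0.21   0.1478] [0.5412 0.1886 0.1495]
0.56 [0.5591 0.2066 0.1475] [0.5614 0.186  0.1497]
0.58 [0.5787 0.2084 0.1475] [0.5807 0.1825 0.1495]
0.6 [0.5999 0.2009 0.1472] [0.6003 0.18   0.1495]
```

View pics/w5.png

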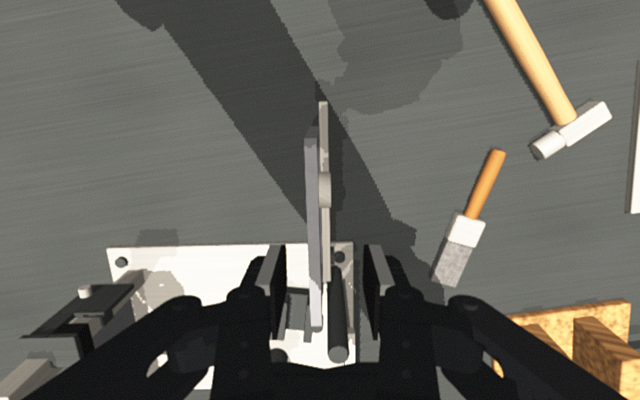

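The wrist view shows the gate edge-on at about a right angle, at column ~313–322. The disc is free at (324,190), the bar's top is level at 147–148 mm, and the hammer and brush are lying as before. One last check of the bystanders against the first picture.

```bash
python3 - <<'E'
from h import *
p,d,K,k1,T=cam('top'); save('t3.png',p); P=cloud(d,K,k1,T); P0=np.load('top0.npy')
def c(P,x0,x1,y0,y1,z0,z1):
    m=(P[...,0]>x0)&(P[...,0]<x1)&(P[...,1]>y0)&(P[...,1]<y1)&(P[...,2]>z0)&(P[...,2]<z1); return m.sum(),P[m].mean(0).round(4)
for n,b in dict(stub=(.66,.75,-.06,.02,.054,.068),vee=(.68,.76,.07,.18,.035,.053),long=(.5,.65,-.45,-.3,.1,.12),can=(.25,.45,.25,.45,.15,.19),spanner=(.35,.55,-.55,-.4,.006,.03),brush=(.55,.75,.3,.5,.01,.05),hammer=(.35,.6,.33,.55,.01,.05)).items(): print(n,c(P0,*b),c(P,*b))
o=telemetry.get_obs(); print(o['wrist_force'],o['qd'])
E
```

```text
stub (np.int64(48), array([ 0.7027, -0.0392,  0.0632])) (np.int64(55), array([ 0.7045, -0.0385,  0.0631]))
vee (np.int64(107), array([0.7134, 0.1328, 0.0484])) (np.int64(116), array([0.7117, 0.1332, 0.0473]))
long (np.int64(80), array([ 0.565 , -0.3871,  0.1084])) (np.int64(76), array([ 0.5648, -0.388 ,  0.1083]))
can (np.int64(360), array([0.2859, 0.3688, 0.1682])) (np.int64(361), array([0.2859, 0.369 , 0.1679]))
spanner (np.int64(354), array([ 0.4303, -0.4896,  0.0082])) (np.int64(358), array([ 0.4305, -0.4882,  0.0086]))
brush (np.int64(588), array([0.6428, 0.381 , 0.0177])) (np.int64(0), array([nan, nan, nan]))
hammer (np.int64(897), array([0.4759, 0.4726, 0.0215])) (np.int64(721), array([0.4563, 0.485 , 0.0228]))
[ 0.7362253   0.10023321 -0.03344123] [ 0.0071504   0.12142142 -0.63858242  0.06831345  0.05593013  0.02747347]<stdin>:4: RuntimeWarning: Mean of empty slice.
  ret = um.true_divide(
```

View pics/t3.png

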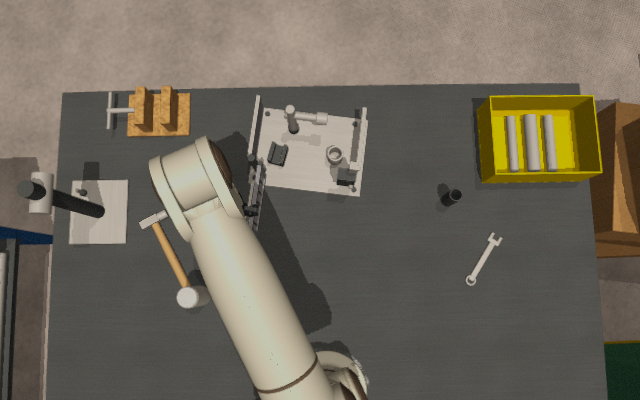

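The top view shows the gate standing open at (255,200), with the stub, vee block, long tube, can and spanner unmoved. The brush and part of the hammer are only hidden by the arm.

```bash
python3 -c "
from h import *
print(order.job_done())"
```

```text
the job is handed in; nothing more can be done
None
```

The gate is open at about 90° (roughly 91°), the latch bar hangs level, and I handed the job in at about 24 s of the 61 s allowed. It was not done in one clean swing.

- **Latch:** I lifted the bar by its disc until it met the pad. The load on the pad peaked at an estimated 7–8 N, below the 10 N limit. I eased it to about 3 N and the bar came out of the catch without resistance.
- **Lost grip:** The first swing reached about 65°, then the last joint hit its 180° range end. The tool left its path and slipped off the disc, and the gate was drawn back to about 32°. I did not record forces or gate speed during that 1 s move; all readings were normal right after it.
- **Recovery:** I turned the gripper half round, regrasped the disc and swung the gate to about 91°. A small aiming error there put about 20 N on the wrist until I relieved it. Then I released and withdrew upward.

**Last checks:**
- **Gate and bar:** After release, the bar's top edge was level at 147–148 mm along its length and the gate stayed put. The robot was touching nothing, with wrist force under 1 N.
- **Bystanders:** The stub, vee block, long tube, can and spanner matched their starting places to within 2 mm.
- **Not fully checked:** In the last top view the arm hid the brush completely and part of the hammer, so their measurements could not be compared. Both looked undisturbed in the wrist picture.

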